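Put the glaze mill into third gear

ROBOT

A 7-joint arm with a two-finger parallel gripper is mounted at the origin on a cart in front of the work surface, level with it; the furniture and walls round the work are solid. World frame = base frame: x ahead of the robot, y to its left, z up, the work surface at z = 0. Lengths are in m, angles in rad, forces in N, time in s.
With the tool pointing down it reaches from about 0.4 to 0.85 m from the base axis. Payload 10.4 kg.
Tool frame: the origin (TCP) lies at the very end of the fingers, on their centre line; the grasp point (between the pads) lies 19 mm behind it; z points along the fingers, y is the direction in which the jaws open and shut (so a half turn about z gives the same grasp; the last joint's range is limited). The gripper opens to 87 mm and grips with 3 to 60 N. Pads are 19 mm wide; open, the fingers measure 117 mm over their backs; the gripper's body (75 mm by 190 mm) begins 51 mm behind the grasp point.
Start: joints at [-1.272, 0.332, -0.065, 1.46, 0.022, 1.35, -0.088], TCP at [0.198, 0.593, 0.197] pointing down, gripper open.
Joint ranges: [-2.6, 2.6], [-0.5, 2.12], [-1.47, 1.34], [0.16, 2.42], [-1.27, 4.41], [0.06, 2.06], [-2.6, 2.6]. Speed limits (rad/s): [2.22, 2.22, 2.79, 2.79, 3.14, 3.14, 3.14].

INTERFACE

Orientations are given as a unit quaternion [x, y, z, w].
In Python, from bench import read_state, camera, close_job, recognise, masks_of gives the robot as it stands.
- The arm moves only by the tool play_rows, never from a script. Its argument "moves" is a list of rows, each a list of 3 entries, a list of its own where there are three numbers: the shift along the tool's x, y, z in cm, then the turn, a rotation vector about the tool's x, y, z in rad, then the finger opening in cm, from 0 to 8.7. In form: [[[dx, dy, dz], [ax, ay, az], jaw], ...]. A call has 1 to 8 rows; each row is the pose to reach, as a shift and turn from the pose commanded when the call began, along the tool's axes at that moment; what a row does not reach only later rows make up. A row lasts 1/8 s, in which the tool goes at most 62.5 mm and 10.7 degrees, less where a joint would pass 70% of its speed; a pose out of reach is approached as far as the arm can. A call with a gripper value outside its range is refused whole. The fingers move at their own pace and stop on an object; "grip_force" is the grip in N (left out, the last holds). Time passes only in rows, so rows that repeat a pose let the fingers close. It gives the time, the measured TCP pose, the force and the opening at its end, in the units of the state.
- read_state(): the state, without advancing time (a new reading comes with each control period).
- camera(name): name is "side" or "top" or "wrist"; returns a dict with "frame" (384x512x3 uint8, red, green, blue), "intrinsics" (3x3 intrinsics, pixels), "camera_from_world" (4x4, takes a point from world to camera coordinates). Camera axes: x right, y down, z forward; pixel columns grow to the right and rows downward; lengths in m; the calibration is good to about 2 mm. A picture is of the moment at which its call begins. There is no depth.
- close_job(): hands the job in, once; it reports no verdict.
Trained networks look in a picture, given as the dict that the camera call returned (one of the last four; its "shot" number tells which), for a name from the list of things; names that differ only in an ending like _2 or _b are one class to them, and where a whole thing is asked for, a point or a joint stands for the part that bears it (a point fixed in the world has none). Each returns a list of dicts, best first, with "conf" (0 to 1); they miss things now and then, are a little off and sometimes report something else, mostly with a low value. They report only what shows in the picture. A call takes as long as a camera call.
- recognise(picture, query): "at" ([column, row] in pixels, amid what is visible of it).
- masks_of(picture, query): "region" (384x512 bool, what is visible of it) and "at" ([column, row] in pixels, amid what is visible of it).
The state is a dict: "time": time; "joint_positions": joint angles; "joint_vel": joint speeds; "joint_torque": joint torques, N m; "ee_pos": TCP position; "eef_rot": TCP orientation; "ft_force": force on the tool from outside, world axes, zero at the start; "torque": the same for the moment, N m; "width": finger opening in m.
Only numpy, scipy, OpenCV 4.12 (cv2) and the standard library are available. Lean on these libraries where they do the work, as an engineer would, in place of code of your own. Each camera call takes 0.05 s, during which the arm holds its last target.

TASK

Put the glaze mill's gearstick into third: push its red handle with the fingers across the H-gate to the right-hand side, then push it forward, away from the robot, until it is fully home in the slot marked with three dots. Only push the handle, never pinch it between the fingers; do not let the stick run into any other slot, do not force it against its stops, and leave the jars and the little pot standing where they are.

Things in the scene. Friction and masses are not known exactly. Their poses are not given: they have to be found in the camera images.
- glaze_mill: Grey bench-top roller mill, fixed to the table. Origin on the table under the centre of its gear gate; x points forward (roughly away from the robot), y left, z up. Gear console 130 x 130 mm about the origin, 100 mm high. Behind it the mill itself, x 65 to 300 mm, 150 mm wide, 117 mm high, a white jar lying across its rollers (x 140 to 230 mm, top 190 mm high).
- gate_center (a point): Centre of the H, on top of the aluminium gate plate, 100 mm above the table. Slots 15 mm wide: a cross channel along the mill's y at x = 0, and two columns along x at y = +18 and -18 mm, from x = -31 to +31 mm. Dots mark the slots: left forward one, left back two, right forward three, right back four.
- slot3_end (a point): Forward end of the third slot (right-hand column, three dots), on the gate plate's top face.
- handle_mid (a point): Centre of the red handle: 36 x 36 mm, rounded edges, 60 mm long, on a 10 mm steel stem. The stick tilts about a pivot 155 mm below this point, 30 mm above the table under the gate centre; upright, the handle spans 155 to 215 mm above the table. From column to column it moves about 75 mm sideways; from the cross channel to a slot's end about 50 mm.
- gear_across (a joint): Sideways tilt of the stick (rad): 0 in the middle, grows to the right (mill's -y). +0.25 is the middle of the right column, -0.25 of the left; the channel's right end stops it at about 0.28; from about 0.22 it can enter slot three. Starts in the cross channel, left or near the middle. Stays where it is left; about 1.5 N at the handle moves it.
- gear_fore (a joint): Forward tilt of the stick (rad): 0 in the cross channel (play about +-0.035), grows forward (mill's +x); the forward end of a slot stops it at about 0.36. Stays where it is left; about 1.5 N at the handle moves it.
- jar_j: Loose round jar with a white cap, 55 mm across, 82 mm high, standing right of the console. Origin at its underside. Not to be disturbed.
- jar_k: Loose round jar with an olive cap, 55 mm across, 83 mm high, standing right of the console. Origin at its underside. Not to be disturbed.
- pot_black_lid: Loose little white pot with a black lid, 52 mm across, 43 mm high, standing between console and robot. Origin at its underside. Not to be disturbed.

How it is judged:
On the way:
1. the stick stands at the right-hand end of the cross channel, not yet in a slot (value of joint gear_across above 0.19 rad and value of joint gear_fore between -0.12 and 0.12 rad), for 0.1 s.
At the end, for the whole second after the job is handed in: The stick rests in the third slot (gear_across above 0.19), fully home (gear_fore above 0.30 of about 0.36), and the two jars and the pot stand upright within 15 mm of where they were (value of joint gear_fore above 0.3 rad and value of joint gear_across above 0.19 rad and velocity of joint gear_fore between -0.05 and 0.05 rad/s and distance of each of jar_j, jar_k, pot_black_lid from where it was at the start of the episode below 0.015 m and angle between each of jar_j, jar_k, pot_black_lid's own z axis and vertical below 0.2 rad); the robot touches nothing.
It fails at once if the stick went into the first slot (value of joint gear_across below 0.1 rad and value of joint gear_fore above 0.13 rad).
It fails at once if the stick went into the second or fourth slot (value of joint gear_fore below -0.13 rad).
It fails at once if the handle was pinched between the fingers ((contact force between the fingers and handle_left above 1 N and contact force between the fingers and handle_right above 1 N) or (contact force between the fingers and handle_near above 1 N and contact force between the fingers and handle_far above 1 N)).
It fails at once if the stick was forced (over 40 N) (contact force between anything else and gear_fore above 40 N).
It fails at once if a bystander was pushed, lifted or tipped (distance of any of jar_j, jar_k, pot_black_lid from where it was at the start of the episode above 0.02 m).
It also fails if it takes over 48 s, if anything falls off the work surface, if the arm or the gripper's body presses on something with over 40 N, if the wrist force passes 120 N, or if a joint passes its speed limit or range.

## Working session

There is one attempt and no reset: what is moved stays moved. The work goes in short steps, Python scripts to look and compute and a tool call to move; the robot and the scene stay as the last step left them, time stands still between calls to the robot, and variables do not carry over. Pictures are saved under pics/ and viewed, and the job is handed in when it is done.

Besides the shell and the picture viewer there is one more tool, called after "Emit:" by a JSON object that holds its "name" and its "arguments", one argument or row to a line. play_rows: Moves the arm, as the interface text tells. Its arguments: {"type":"object","properties":{"moves":{"type":"array","items":{"type":"array"}},"grip_force":{"type":"number"}},"required":["moves"]}

```bash
mkdir -p pics
cat > h.py <<'E'
import numpy as np, cv2
from bench import read_state, camera, close_job, recognise, masks_of
from scipy.spatial.transform import Rotation as R
def save(p,n,s=1.5): cv2.imwrite(f'pics/{n}.png',cv2.resize(p['frame'][:,:,::-1],None,fx=s,fy=s))
def proj(p,X):
    X=np.atleast_2d(X);T=np.array(p['camera_from_world']);c=X@T[:3,:3].T+T[:3,3];q=c@np.array(p['intrinsics']).T
    return q[:,:2]/q[:,2:]
def ray(p,uv):
    T=np.array(p['camera_from_world']);d=np.linalg.inv(np.array(p['intrinsics']))@np.array([uv[0],uv[1],1.])
    Rm=T[:3,:3];return -Rm.T@T[:3,3],(Rm.T@d)/np.linalg.norm(d)
def onz(p,uv,z):
    o,d=ray(p,uv);return o+d*(z-o[2])/d[2]
def tri(l):
    A=np.zeros((3,3));b=np.zeros(3)
    for p,uv in l:
        o,d=ray(p,uv);M=np.eye(3)-np.outer(d,d);A+=M;b+=M@o
    X=np.linalg.solve(A,b)
    return X,[np.round(proj(p,X)[0]-uv,1) for p,uv in l]
E
python3 - <<'E'
from h import *
s=read_state();print({k:np.round(v,3) for k,v in s.items()})
P={n:camera(n) for n in('side','top')}
for n,p in P.items():
    save(p,n+'0');print(n,np.round(p['intrinsics'],1).tolist(),np.round(ray(p,(256,192)),3).tolist())
    for q in['glaze_mill','handle_mid','gate_center','slot3_end','jar_j','jar_k','pot_black_lid']:
        print(q,[(np.round(r['at'],1).tolist(),round(r['conf'],2)) for r in recognise(p,q)[:3]])
E
```

```text
{'time': np.float64(0.0), 'joint_positions': array([-1.272,  0.333, -0.065,  1.461,  0.022,  1.35 , -0.088]), 'joint_vel': array([-0.   , -0.003,  0.001,  0.001, -0.   ,  0.001,  0.   ]), 'joint_torque': array([-0.0000e+00, -6.2323e+01,  2.5000e-02, -3.8991e+01, -6.1000e-02,
        3.9000e-02,  0.0000e+00]), 'ee_pos': array([0.198, 0.593, 0.196]), 'eef_rot': array([ 0.16 ,  0.987, -0.001, -0.   ]), 'ft_force': array([-0.325,  0.02 ,  0.402]), 'torque': array([0.005, 0.017, 0.008]), 'width': np.float64(0.087)}
side [[445.5, 0.0, 256.7], [0.0, 445.5, 195.5], [0.0, 0.0, 1.0]] [[0.375, 0.481, 0.644], [0.117, -0.803, -0.585]]
glaze_mill [([148.7, 244.1], 0.72)]
handle_mid [([221.9, 209.8], 0.97), ([151.2, 244.8], 0.75)]
gate_center [([146.7, 247.2], 0.65)]
slot3_end [([148.0, 244.5], 0.72)]
jar_j [([187.7, 202.3], 0.87), ([240.2, 202.8], 0.64)]
jar_k [([187.7, 202.3], 0.87), ([240.2, 202.8], 0.64)]
pot_black_lid [([275.0, 261.4], 0.91), ([215.8, 208.1], 0.25)]
top [[352.1, 0.0, 254.2], [0.0, 352.1, 190.9], [0.0, 0.0, 1.0]] [[0.458, -0.187, 0.963], [0.06, -0.04, -0.997]]
glaze_mill [([213.5, 141.3], 0.8), ([197.9, 181.8], 0.46)]
handle_mid [([200.4, 183.7], 0.79)]
gate_center [([212.5, 136.3], 0.67)]
slot3_end [([212.5, 139.0], 0.96), ([262.0, 153.0], 0.33)]
jar_j [([267.3, 189.5], 0.96), ([265.8, 150.9], 0.56), ([211.5, 138.2], 0.32)]
jar_k [([267.3, 189.5], 0.96), ([265.8, 150.9], 0.56), ([211.5, 138.2], 0.32)]
pot_black_lid [([231.9, 225.6], 0.52)]
```

View pics/side0.png

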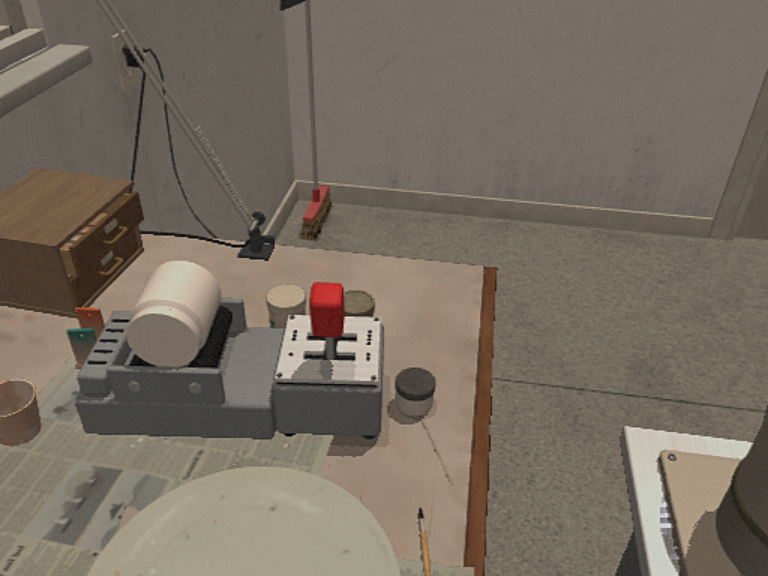

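View pics/top0.png

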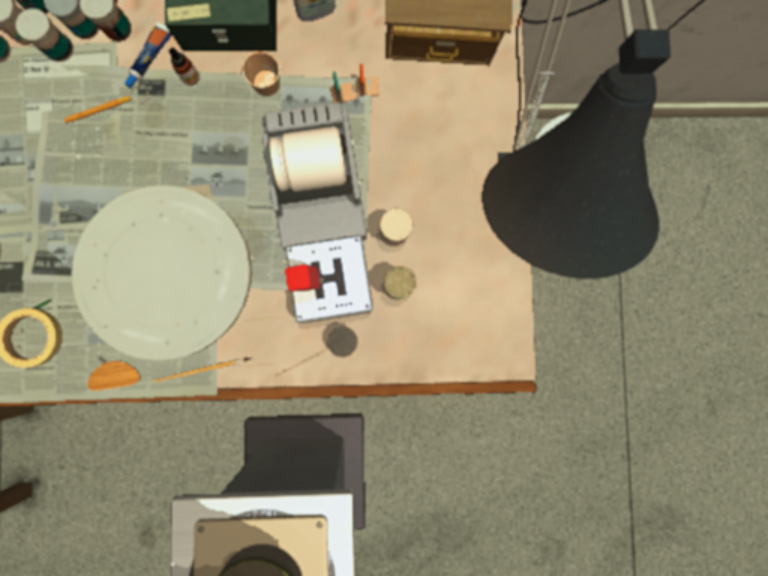

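Side: red handle at about (218,206) above the gate plate, jars behind it, pot at (277,262). Top: plate corners, in full pixels, near (192,163), (241,157), (247,207), (198,213). The handle leans left at (200,185), the jars are at (264,150) and (267,188), and the pot is at (228,226). Next I'll fit the plate pose.

Run:
```python
from h import *
P={n:camera(n) for n in('side','top')}
t=P['top'];s=P['side']
for n,p,b in(('top',t,(170,130,290,245)),('side',s,(170,180,300,300))):
    f=p['frame'][b[1]:b[3],b[0]:b[2]][:,:,::-1];cv2.imwrite(f'pics/{n}crop.png',cv2.resize(f,None,fx=5,fy=5,interpolation=cv2.INTER_CUBIC))
C=np.array([onz(t,uv,0.1)[:2] for uv in[(192,163),(241,157.5),(247.3,206.7),(198,213.3)]]);print(C.round(4),C.mean(0))
for n,p in P.items():
    hm=p['frame'].astype(int);m=(hm[:,:,0]>110)&(hm[:,:,1]<70)&(hm[:,:,2]<70)
    k,l,st,ce=cv2.connectedComponentsWithStats(m.astype(np.uint8));i=1+np.argmax(st[1:,4]);print(n,st[i],ce[i])
    r=masks_of(p,'handle_mid');print([(x['at'],x['conf'],x['region'].sum()) for x in r[:2]])
for nm,a,b in(('handle',(200.4,183.7),(218,206)),):
    print(tri([(t,a),(s,b)]))
for nm,a,z in(('jarw',(264,150),.082),('jaro',(266.8,188.5),.083),('pot',(228,226.5),.043)): print(nm,onz(t,a,z))
```

```text
[[ 0.5846 -0.0666]
 [ 0.5962 -0.1871]
 [ 0.4744 -0.2002]
 [ 0.4609 -0.0798]] [ 0.52903058 -0.13342748]
side [206 188  23  17 331] [217.12990937 196.45619335]
[([218.6, 206.0], 0.86, np.int64(811))]
top [191 177  23  17 325] [201.52307692 184.83692308]
[([201.1, 183.6], 0.85, np.int64(374))]
(array([ 0.52460398, -0.09666987,  0.18523234]), [array([0.1, 0.5]), array([-0.7, -0.1])])
jarw [ 0.61722003 -0.2456823   0.082     ]
jaro [ 0.519348   -0.25031799  0.083     ]
pot [ 0.42521147 -0.1498174   0.043     ]
```

View pics/topcrop.png

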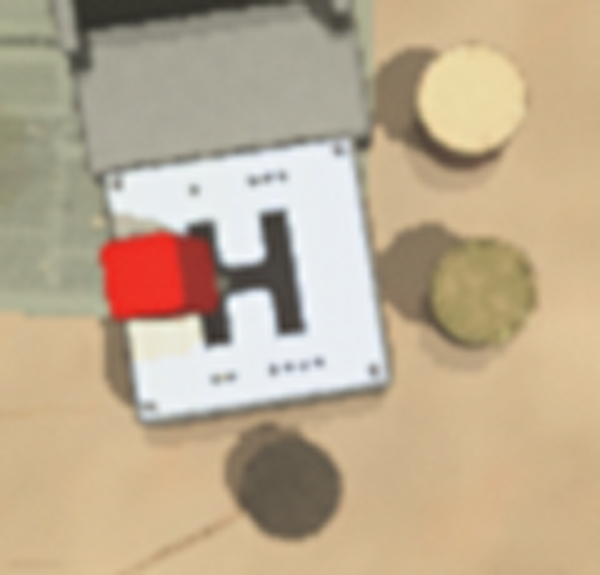

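View pics/sidecrop.png

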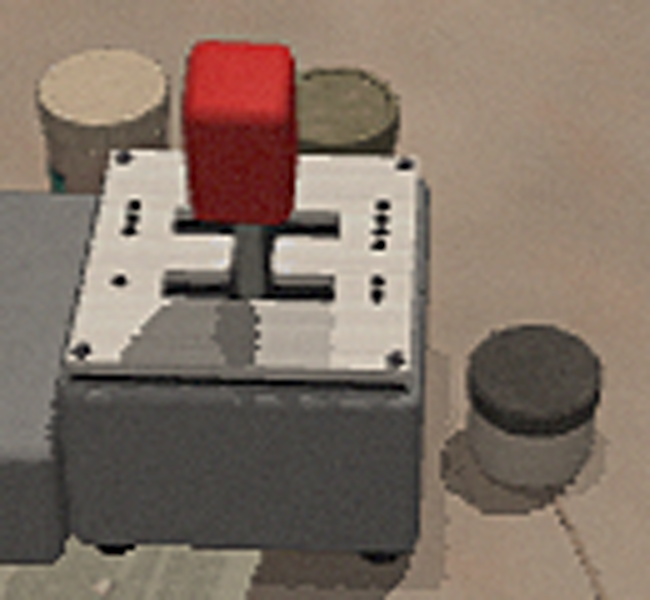

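```bash
cat >> h.py <<'E'
C0=np.array([0.529,-0.1334]);YAW=0.105
FX=np.array([np.cos(YAW),np.sin(YAW)]);FY=np.array([-np.sin(YAW),np.cos(YAW)])
def m2w(x,y,z): return np.r_[C0+x*FX+y*FY,z]
def w2m(X): d=X[:2]-C0;return np.r_[d@FX,d@FY,X[2]]
def goto(x,y,z):
    """shift in cm & turn in tool axes from the present pose to mill-frame target, tool y along mill y"""
    s=read_state();Rt=R.from_quat(s['eef_rot']);d=Rt.inv().apply(m2w(x,y,z)-s['ee_pos'])*100
    tx=np.r_[-FX,0];ty=np.r_[FY,0];T=R.from_matrix(np.c_[tx,ty,[0,0,-1.]])
    print('shift cm',d.round(2),'turn',(Rt.inv()*T).as_rotvec().round(3),'mill now',w2m(s['ee_pos']).round(4),'F',np.round(s['ft_force'],1),'t',s['time'])
E
python3 - <<'E'
from h import *
P={n:camera(n) for n in('side','top')}
t=P['top'];s=P['side']
print(tri([(t,(107,180)),(s,(163,378))]))
G={'c':(0,0),'s3':(.031,-.018),'s3b':(-.031,-.018),'s1':(.031,.018),'s2':(-.031,.018)}
for n,p in P.items():
    f=p['frame'].copy()
    f=cv2.resize(f,None,fx=4,fy=4,interpolation=cv2.INTER_CUBIC)
    for k,v in G.items():
        u=proj(p,m2w(*v,.1))[0];cv2.circle(f,tuple(int(4*(q+.5)) for q in u),3,(0,255,0),-1)
    b=(170,130,290,245) if n=='top' else(170,180,300,300)
    cv2.imwrite(f'pics/{n}ov.png',f[b[1]*4:b[3]*4,b[0]*4:b[2]*4,::-1])
goto(0,.095,.30);goto(0,.095,.165)
print(w2m(np.array([ 0.5246, -0.0967, 0.1852])))
E
```

```text
(array([0.54933093, 0.1518737 , 0.06579582]), [array([0.1, 0.3]), array([-0.5, -0. ])])
shift cm [-50.47 -49.78 -10.34] turn [ 0.     0.    -0.427] mill now [-0.2534  0.7571  0.1967] F [-0.9  0.4 -0.1] t 1.1
shift cm [-50.47 -49.78   3.16] turn [ 0.     0.    -0.427] mill now [-0.2534  0.7571  0.1967] F [-0.9  0.4 -0.1] t 1.1
[-0.00052934  0.03695903  0.1852    ]
```

View pics/topov.png

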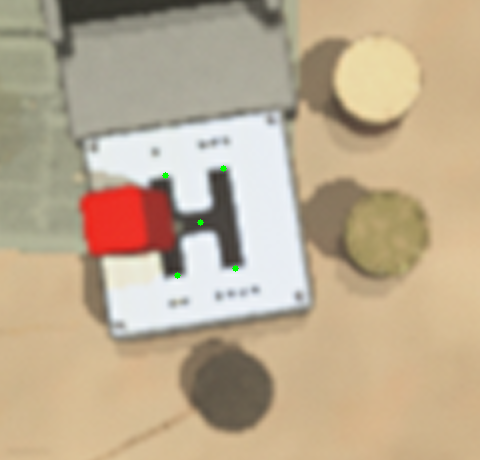

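View pics/sideov.png

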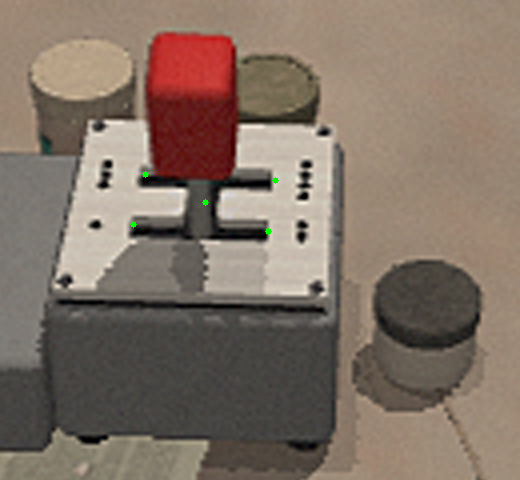

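Emit:
{"name": "play_rows", "arguments": {
  "moves": [
    [[0,0,-6],[0,0,0],0],
    [[-3,-3,-11],[0,0,-0.15],0],
    [[-8,-8,-11],[0,0,-0.3],0],
    [[-12,-12,-11],[0,0,-0.427],0],
    [[-16,-16,-11],[0,0,-0.427],0],
    [[-20,-20,-11],[0,0,-0.427],0],
    [[-24,-24,-11],[0,0,-0.427],0],
    [[-28,-28,-11],[0,0,-0.427],0]
  ],
  "grip_force": 10
}}

```text
time: 2.1
ee_pos: [0.3753, 0.237, 0.3069]
eef_rot: [-0.053, 0.999, 0.0, 0.0]
ft_force: [1.2, 0.6, 0.5]
width: 0.0149
```

```bash
python3 -c "
from h import *
goto(0,.095,.30)"
```

```text
shift cm [-11.4  -28.94   0.68] turn [0.001 0.001 0.   ] mill now [-0.114   0.3844  0.3069] F [1.2 0.6 0.5] t 2.1
```

Emit:
{"name": "play_rows", "arguments": {
  "moves": [
    [[-2,-5,0],[0,0,0],0],
    [[-4,-10,0],[0,0,0],0],
    [[-6,-15,0],[0,0,0],0],
    [[-8,-20,0.7],[0,0,0],0],
    [[-10,-25,0.7],[0,0,0],0],
    [[-11.4,-28.7,0.7],[0,0,0],0],
    [[-11.4,-28.9,0.7],[0,0,0],0],
    [[-11.4,-28.9,0.7],[0,0,0],0]
  ]
}}

```text
time: 3.1
ee_pos: [0.5183, -0.0362, 0.2996]
eef_rot: [-0.053, 0.999, 0.0, -0.0]
ft_force: [-0.6, 0.2, 1.0]
width: 0.0004
```

```bash
python3 -c "
from h import *
p=camera('top');save(p,'top1');q=camera('side');save(q,'side1')
goto(0,.095,.165)"
```

```text
shift cm [-0.04 -0.37 13.47] turn [0.001 0.    0.002] mill now [-0.0004  0.0986  0.2997] F [-0.4 -0.7  0.3] t 3.2
```

View pics/top1.png

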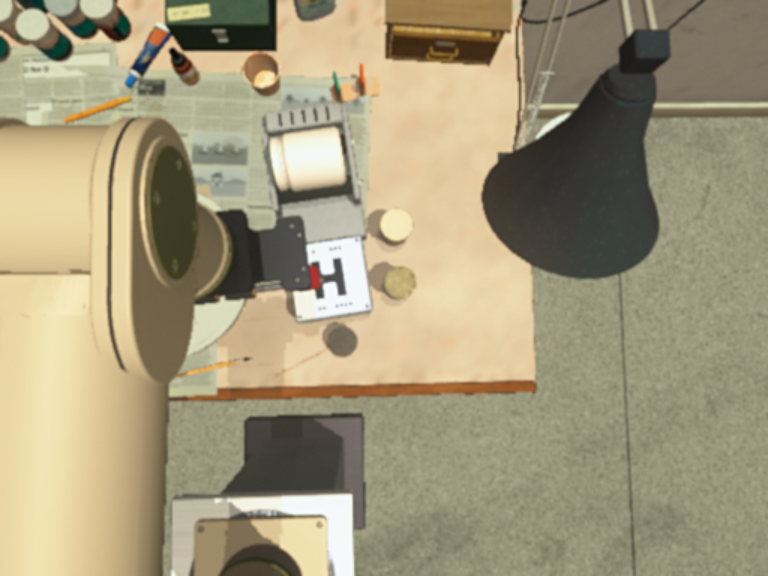

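View pics/side1.png

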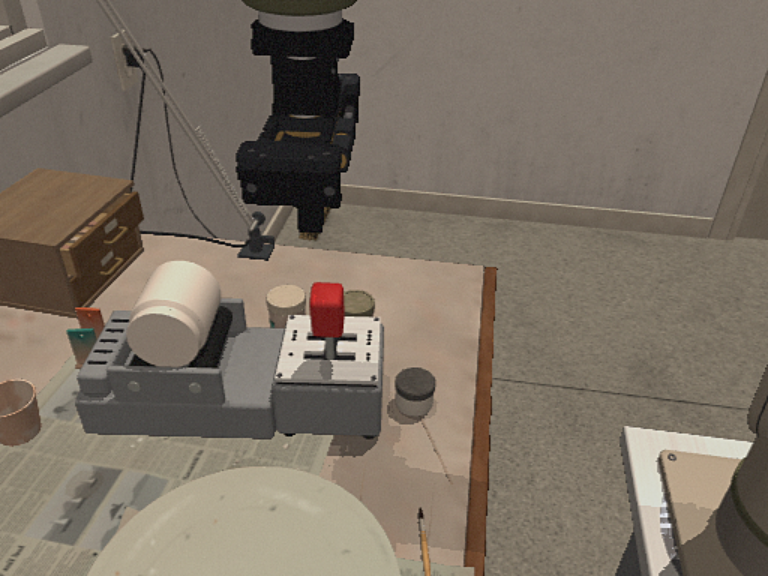

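The top view shows the gripper left of the red handle, and the side view shows the fingers closed and clear above the stick. I'll descend to the handle's left.

Emit:
{"name": "play_rows", "arguments": {
  "moves": [
    [[0,0,4],[0,0,0],0],
    [[0,0,8],[0,0,0],0],
    [[0,0,11],[0,0,0],0],
    [[0,0,13],[0,0,0],0],
    [[0,0,13.5],[0,0,0],0],
    [[0,0,13.5],[0,0,0],0]
  ]
}}

```text
time: 3.95
ee_pos: [0.5186, -0.0361, 0.1651]
eef_rot: [-0.053, 0.999, 0.0, 0.0]
ft_force: [-0.0, -0.1, 1.0]
width: 0.0008
```

```bash
python3 -c "
from h import *
goto(0,.095,.165)
q=camera('side');save(q,'side2')"
```

```text
shift cm [-0.02 -0.29  0.01] turn [0.    0.    0.001] mill now [-0.0002  0.0979  0.1651] F [-0.  -0.1  1. ] t 3.95
```

View pics/side2.png

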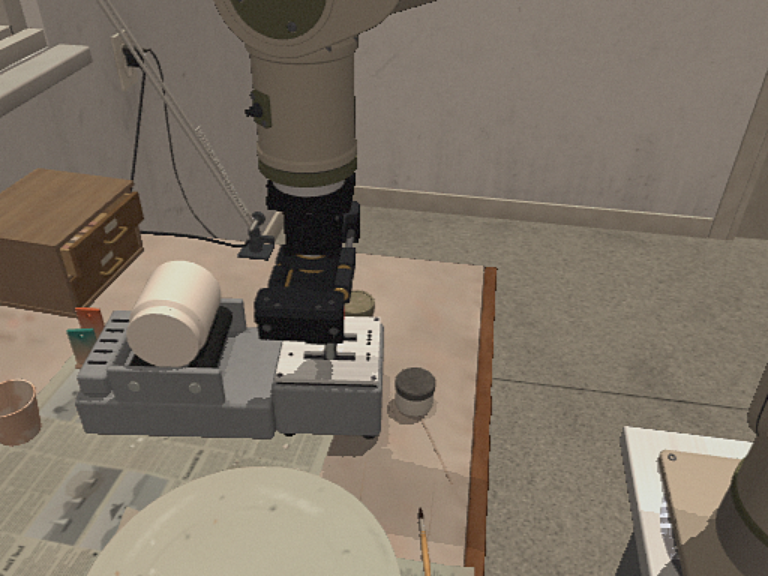

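Emit:
{"name": "play_rows", "arguments": {
  "moves": [
    [[0,-1,0],[0,0,0],0],
    [[0,-2,0],[0,0,0],0],
    [[0,-2.5,0],[0,0,0],0],
    [[0,-3,0],[0,0,0],0],
    [[0,-3.5,0],[0,0,0],0],
    [[0,-4,0],[0,0,0],0]
  ]
}}

```text
time: 4.75
ee_pos: [0.5228, -0.0764, 0.1647]
eef_rot: [-0.053, 0.999, 0.0, 0.0]
ft_force: [0.4, 2.9, -0.2]
width: 0.0002
```

```bash
python3 -c "
from h import *
goto(0,0,.165)
q=camera('side');save(q,'side3');q=camera('top');save(q,'top3')"
```

```text
shift cm [-0.02 -5.73 -0.03] turn [0.    0.    0.001] mill now [-0.0002  0.0573  0.1647] F [ 0.4  2.9 -0.2] t 4.75
```

View pics/side3.png

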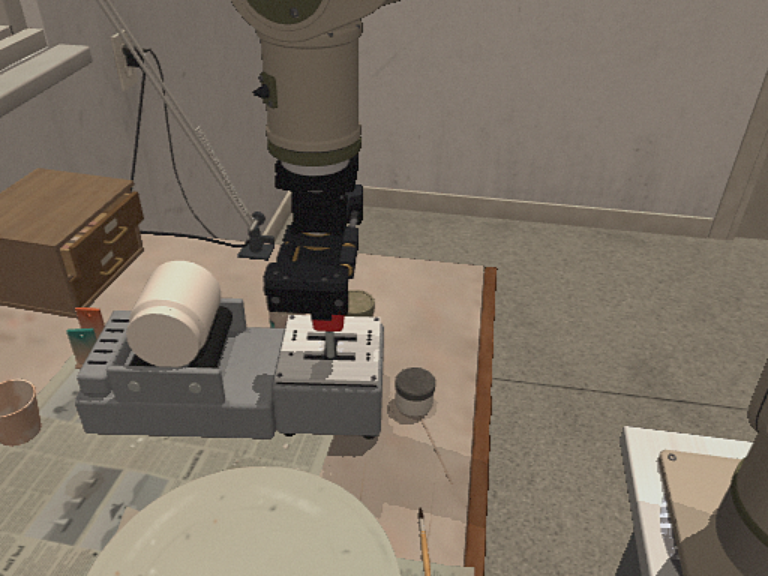

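View pics/top3.png

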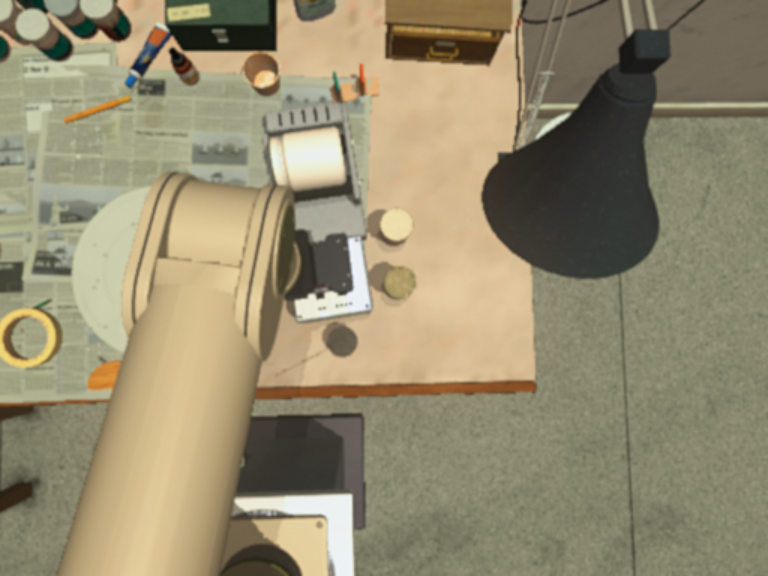

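The side view shows the handle being pushed: its red underside is at (218,215) and the stem is still in the cross channel. I'll continue right.

Emit:
{"name": "play_rows", "arguments": {
  "moves": [
    [[0,-0.7,0],[0,0,0],0],
    [[0,-1.4,0],[0,0,0],0],
    [[0,-2.1,0],[0,0,0],0],
    [[0,-2.8,0],[0,0,0],0],
    [[0,-3.5,0],[0,0,0],0],
    [[0,-4.1,0],[0,0,0],0],
    [[0,-4.5,0],[0,0,0],0]
  ]
}}

```text
time: 5.72
ee_pos: [0.5274, -0.1217, 0.1646]
eef_rot: [-0.052, 0.999, 0.0, -0.0]
ft_force: [0.9, 1.7, 1.0]
width: 0.0006
```

```bash
python3 -c "
from h import *
goto(0,0,.165)
q=camera('side');save(q,'side4');q=camera('wrist');save(q,'wrist4')"
```

```text
shift cm [-0.04 -1.19 -0.04] turn [ 0. -0. -0.] mill now [-0.0004  0.0119  0.1646] F [0.9 1.7 1. ] t 5.725
```

View pics/side4.png

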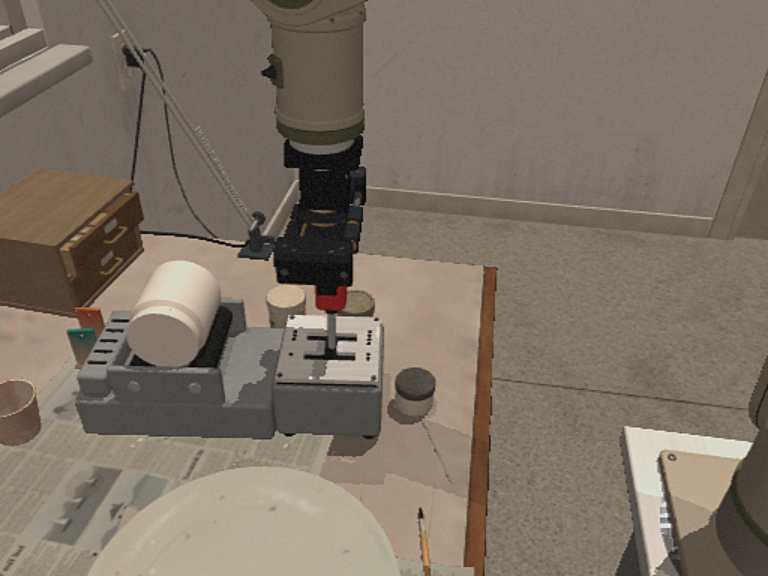

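View pics/wrist4.png

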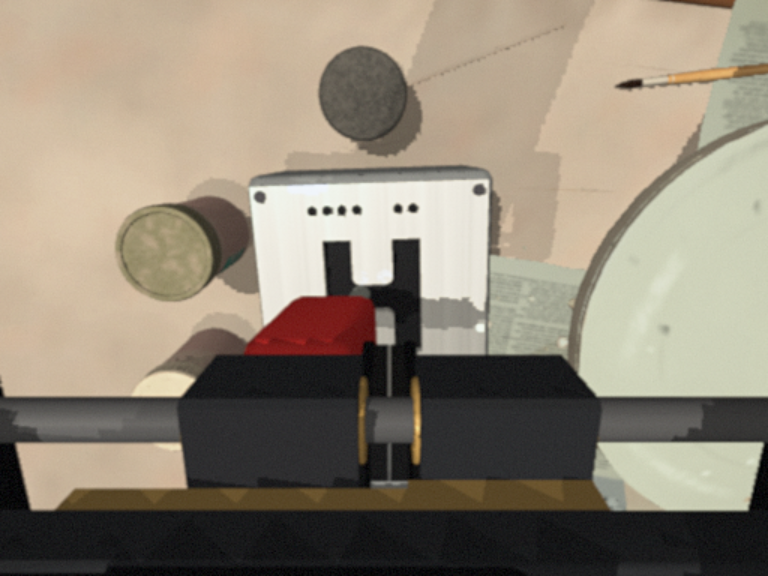

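The wrist view shows the stem at about (240,197), most of the way across the channel, with the handle against the finger. I'll push the remaining ~12 mm.

Emit:
{"name": "play_rows", "arguments": {
  "moves": [
    [[0,-0.4,0],[0,0,0],0],
    [[0,-0.8,0],[0,0,0],0],
    [[0,-1.1,0],[0,0,0],0],
    [[0,-1.2,0],[0,0,0],0],
    [[0,-1.2,0],[0,0,0],0]
  ]
}}

```text
time: 6.45
ee_pos: [0.5286, -0.1332, 0.1646]
eef_rot: [-0.053, 0.999, 0.0, -0.0]
ft_force: [1.2, 0.9, 0.6]
width: 0.0006
```

```bash
python3 -c "
from h import *
goto(0,0,.165)
q=camera('side');save(q,'side5');q=camera('wrist');save(q,'wrist5')
for a in(.2,.25,.28): print(a,proj(q,m2w(0,-.07*np.tan(a),.1))*1.5)
"
```

```text
shift cm [-0.04 -0.02 -0.04] turn [ 0. -0.  0.] mill now [-0.0004  0.0002  0.1646] F [1.2 0.9 0.6] t 6.45
0.2 [[362.65926011 297.34350862]]
0.25 [[355.74402227 297.34243818]]
0.28 [[351.51169155 297.34178304]]
```

View pics/side5.png

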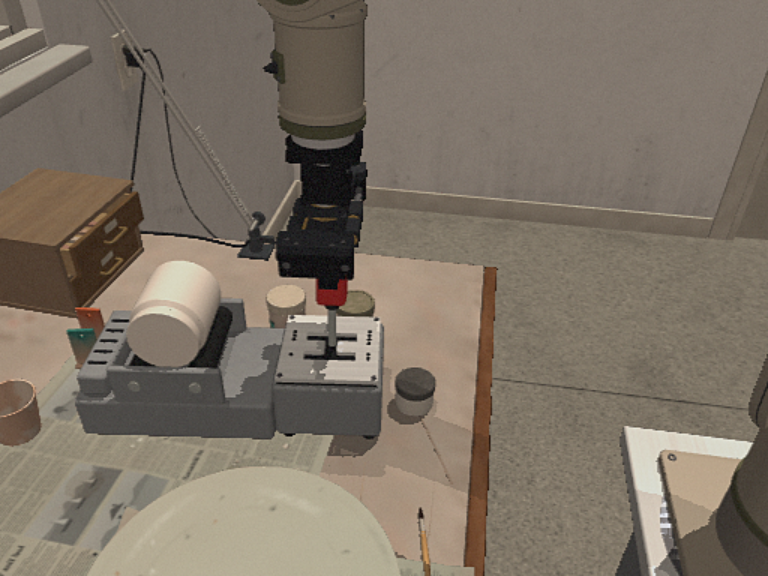

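View pics/wrist5.png

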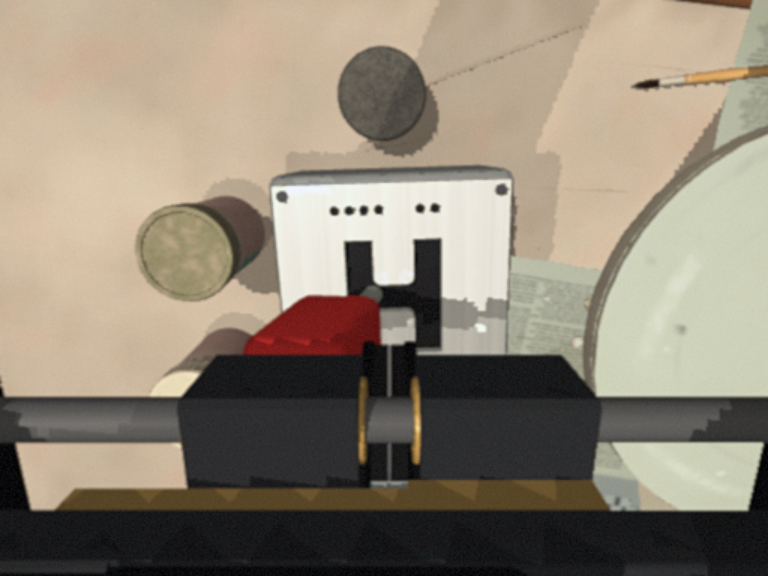

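```bash
python3 -c "
from h import *
q=camera('wrist')
f=q['frame'][185:240,220:275][:,:,::-1];cv2.imwrite('pics/w5c.png',cv2.resize(f,None,fx=10,fy=10,interpolation=cv2.INTER_CUBIC))
def st(a,f,u,v,h): # approx
    y=-h*np.sin(a)+u*np.cos(a); z=h*np.cos(a)+u*np.sin(a)
    return m2w(z*np.tan(f)+v,y,.03+z)
for a in(.15,.2,.25,.28): print(a,'stem L/R z.115',[(proj(q,st(a,0,u,-.000,.088))[0]-[220,185])*10 for u in(.005,-.005)],'handle bottom left near corner',(proj(q,st(a,0,.018,-.018,.126))[0]-[220,185])*10)
"
```

```text
0.15 stem L/R z.115 [array([285.45385104, 199.45324885]), array([154.53276329, 193.39930821])] handle bottom left near corner [379.32685688 115.43529741]
0.2 stem L/R z.115 [array([227.23476507, 197.33659686]), array([ 98.63098904, 189.34563051])] handle bottom left near corner [276.36757698 114.46366327]
0.25 stem L/R z.115 [array([169.85912939, 194.3521666 ]), array([ 44.18973677, 184.48357158])] handle bottom left near corner [174.23955779 112.06812172]
0.28 stem L/R z.115 [array([135.95567944, 192.15403743]), array([ 12.32945073, 181.1927728 ])] handle bottom left near corner [113.65558176 109.95801094]
```

View pics/w5c.png

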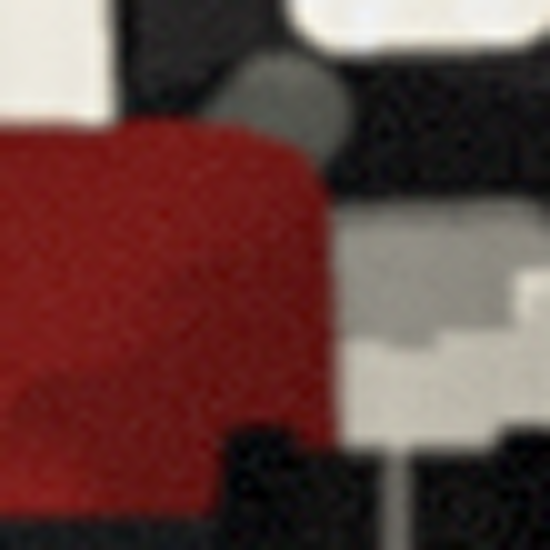

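The stem's centre is about level with the column's left edge, which puts across at ~0.16. The fingertips must be thinner than I assumed, so I'll push further in small steps.

Emit:
{"name": "play_rows", "arguments": {
  "moves": [
    [[0,-0.3,0],[0,0,0],0],
    [[0,-0.6,0],[0,0,0],0],
    [[0,-0.8,0],[0,0,0],0],
    [[0,-0.8,0],[0,0,0],0]
  ]
}}

```text
time: 7.1
ee_pos: [0.5295, -0.1413, 0.1646]
eef_rot: [-0.052, 0.999, -0.0, 0.0]
ft_force: [0.4, 1.3, 0.1]
width: 0.0007
```

```bash
cat >> h.py <<'E'
def st(a,f,u,v,h):
    y=-h*np.sin(a)+u*np.cos(a); z=h*np.cos(a)+u*np.sin(a)
    return m2w(z*np.tan(f)+v,y,.03+z)
E
python3 -c "
from h import *
goto(0,0,.165)
q=camera('wrist')
x0,y0=int(225),185
f=cv2.resize(q['frame'][y0:y0+55,x0:x0+55][:,:,::-1],None,fx=10,fy=10,interpolation=cv2.INTER_CUBIC)
for a,c in((.15,(0,255,0)),(.2,(0,255,255)),(.25,(255,255,0)),(.28,(255,0,255))):
    for u,v,h in((.018,-.018,.125),(.005,0,.07),(-.005,0,.07)):
        p=(proj(q,st(a,0,u,v,h))[0]-[x0,y0]+.5)*10;cv2.circle(f,tuple(p.astype(int).tolist()),5,c,-1)
for y in(-.0105,-.0255):
    p=(proj(q,m2w(-.012,y,.1))[0]-[x0,y0]+.5)*10;cv2.circle(f,tuple(p.astype(int).tolist()),6,(255,0,0),2)
cv2.imwrite('pics/w6c.png',f);save(q,'wrist6')
"
```

```text
shift cm [-0.04  0.8  -0.04] turn [-0.  0. -0.] mill now [-0.0004 -0.008   0.1646] F [0.4 1.3 0.1] t 7.1
```

View pics/w6c.png

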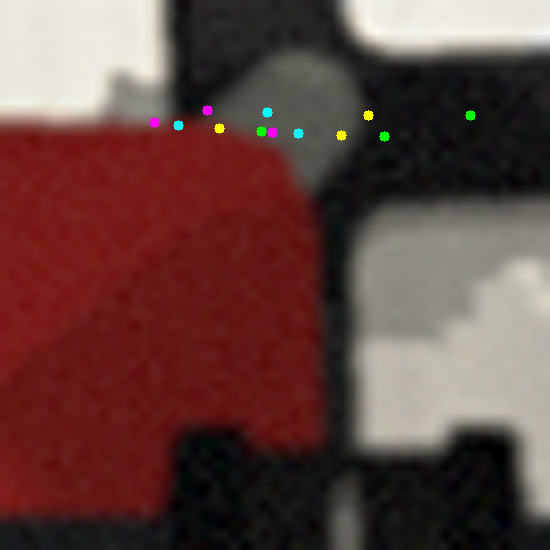

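View pics/wrist6.png

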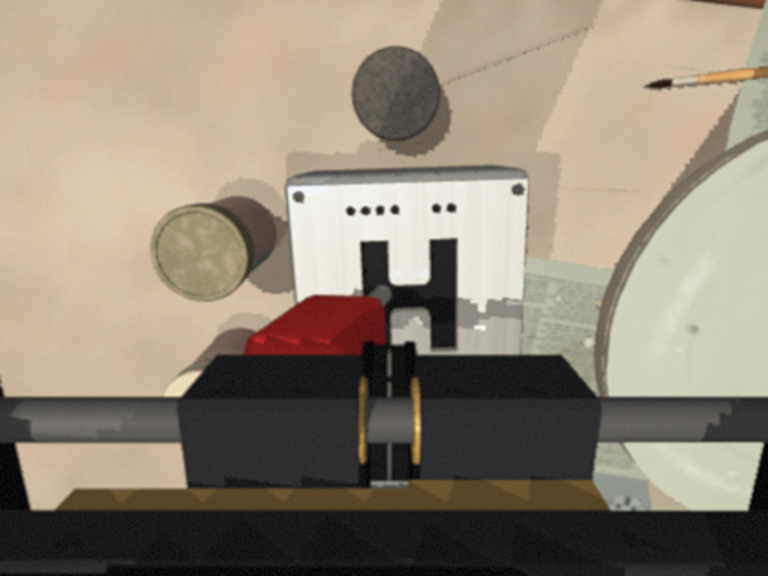

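Measured against the column edge, across is about 0.20. Pushing ~6.5 mm more should reach 0.25.

Emit:
{"name": "play_rows", "arguments": {
  "moves": [
    [[0,-0.25,0],[0,0,0],0],
    [[0,-0.5,0],[0,0,0],0],
    [[0,-0.65,0],[0,0,0],0],
    [[0,-0.65,0],[0,0,0],0]
  ]
}}

```text
time: 7.65
ee_pos: [0.5302, -0.1478, 0.1646]
eef_rot: [-0.052, 0.999, -0.0, 0.0]
ft_force: [0.3, 0.6, -0.3]
width: 0.0001
```

```bash
python3 -c "
from h import *
goto(0,0,.165)
q=camera('wrist')
x0,y0=int(225),185
f=cv2.resize(q['frame'][y0:y0+55,x0:x0+55][:,:,::-1],None,fx=10,fy=10,interpolation=cv2.INTER_CUBIC)
cv2.imwrite('pics/w7c.png',f)
save(camera('side'),'side7')
"
```

```text
shift cm [-0.04  1.44 -0.04] turn [-0.  0. -0.] mill now [-0.0004 -0.0144  0.1646] F [ 0.3  0.6 -0.3] t 7.65
```

View pics/w7c.png

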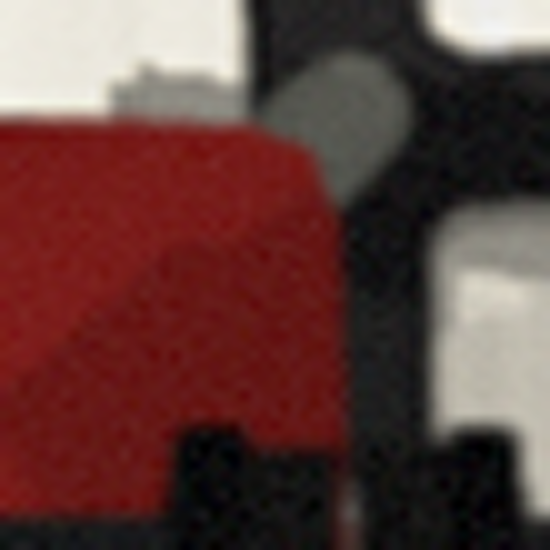

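View pics/side7.png

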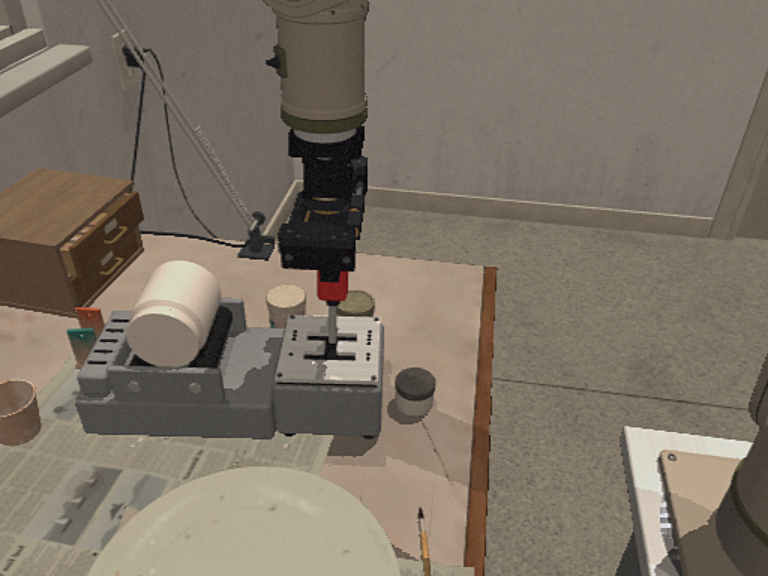

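Emit:
{"name": "play_rows", "arguments": {
  "moves": [
    [[0,-0.1,0],[0,0,0],0],
    [[0,-0.15,0],[0,0,0],0],
    [[0,-0.15,0],[0,0,0],0],
    [[0,1,0],[0,0,0],0],
    [[0,2,0],[0,0,0],0],
    [[2.5,2.5,0],[0,0,0],0],
    [[5,2.5,0],[0,0,0],0],
    [[5.5,2.5,0],[0,0,0],0]
  ]
}}

```text
time: 8.75
ee_pos: [0.4721, -0.1279, 0.1648]
eef_rot: [-0.053, 0.999, 0.001, 0.0]
ft_force: [-0.2, -0.1, 0.1]
width: 0.0007
```

```bash
python3 -c "
from h import *
goto(-.055,-.036,.165)
q=camera('wrist');save(q,'wrist8')
q=camera('side');save(q,'side8')
"
```

```text
shift cm [-0.1  -4.74 -0.02] turn [0.001 0.001 0.   ] mill now [-0.056   0.0114  0.1648] F [-0.2 -0.1  0.1] t 8.75
```

View pics/side8.png

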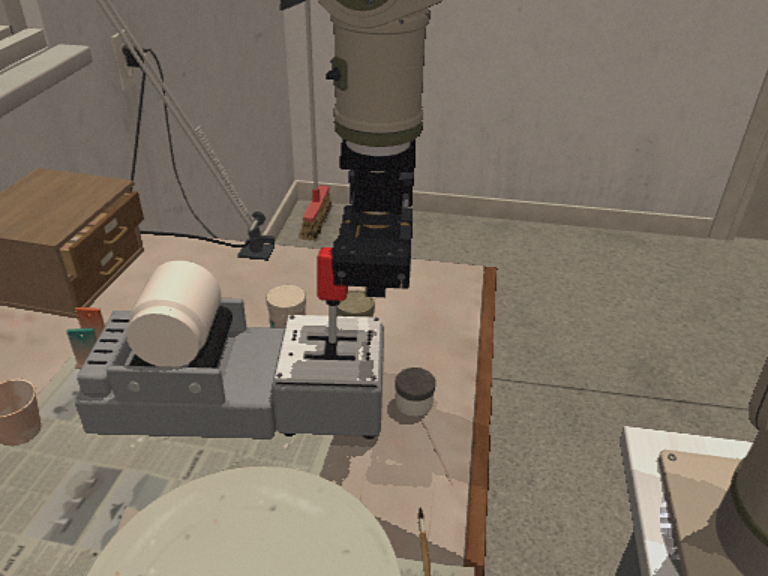

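View pics/wrist8.png

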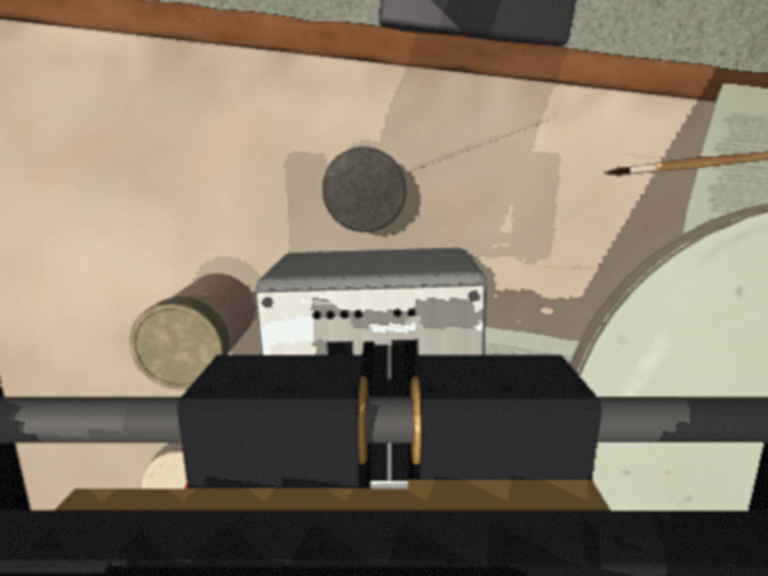

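Side view: stick at the channel's right end, with the handle at (218,183) clear of the fingers. I'll move behind it and look at the top view.

Emit:
{"name": "play_rows", "arguments": {
  "moves": [
    [[0,-1.5,0],[0,0,0],0],
    [[0,-3,0],[0,0,0],0],
    [[0,-4.3,0],[0,0,0],0],
    [[0,-4.7,0],[0,0,0],0],
    [[0,-4.7,0],[0,0,0],0]
  ]
}}

```text
time: 9.48
ee_pos: [0.4779, -0.1751, 0.1645]
eef_rot: [-0.052, 0.999, -0.0, -0.0]
ft_force: [0.3, 1.7, 0.6]
width: 0.0006
```

```bash
python3 -c "
from h import *
goto(.021,-.036,.165)
q=camera('top');save(q,'top9')
p=camera('side');save(p,'side9')
for a in(.22,.25,.28):
  for f in(0,):
    print(a,[(proj(p,st(a,f,0,0,h))[0]*1.5).round(1).tolist() for h in(.07,.125,.185)])
"
```

```text
shift cm [-7.62  0.02 -0.05] turn [-0. -0. -0.] mill now [-0.0552 -0.0362  0.1645] F [0.3 1.7 0.6] t 9.475
0.22 [[332.9, 338.3], [332.9, 298.5], [332.9, 252.6]]
0.25 [[333.1, 337.5], [333.2, 297.3], [333.4, 251.1]]
0.28 [[333.3, 336.9], [333.6, 296.2], [334.0, 249.7]]
```

View pics/side9.png

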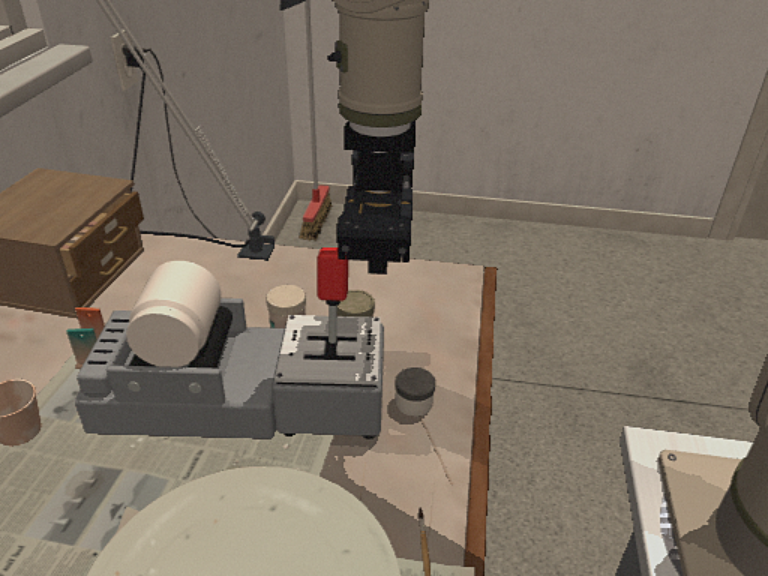

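View pics/top9.png

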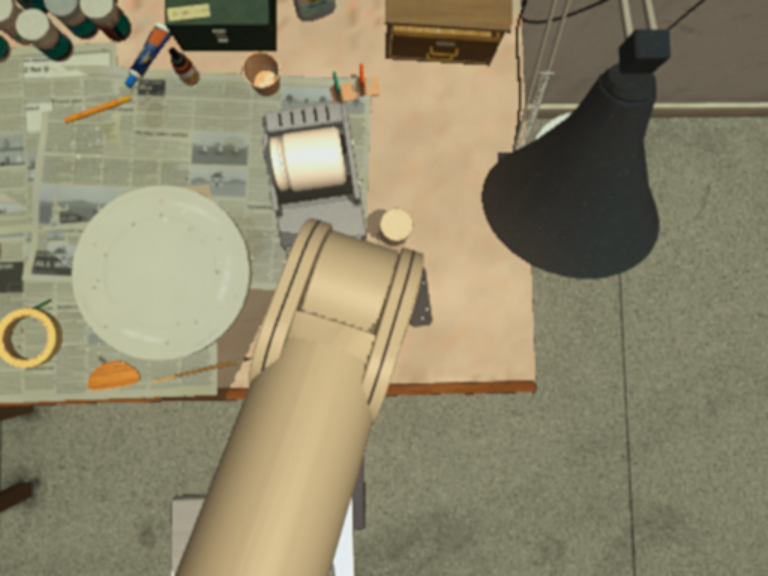

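Side view: the upright stick matches the fore = 0 model (stem col 333, handle rows 250-300), with across about 0.24. I'll push forward in stages.

Emit:
{"name": "play_rows", "arguments": {
  "moves": [
    [[-1,0,0],[0,0,0],0],
    [[-2,0,0],[0,0,0],0],
    [[-2.6,0,0],[0,0,0],0],
    [[-3.2,0,0],[0,0,0],0],
    [[-3.8,0,0],[0,0,0],0],
    [[-4.4,0,0],[0,0,0],0],
    [[-5,0,0],[0,0,0],0],
    [[-5,0,0],[0,0,0],0]
  ]
}}

```text
time: 10.58
ee_pos: [0.5279, -0.1698, 0.1645]
eef_rot: [-0.053, 0.999, -0.0, -0.0]
ft_force: [-0.4, -0.1, -0.3]
width: 0.0006
```

```bash
python3 -c "
from h import *
goto(.021,-.036,.165)
p=camera('side');save(p,'side10')
for f in(.0,.1,.15,.2,.25,.3,.335,.36):
    print(f,[(proj(p,st(.25,f,0,0,h))[0]*1.5).round(1).tolist() for h in(.07,.125,.185)])
"
```

```text
shift cm [-2.59  0.01 -0.05] turn [-0.    -0.     0.001] mill now [-0.0049 -0.0361  0.1645] F [-0.4 -0.1 -0.3] t 10.575
0.0 [[333.1, 337.5], [333.2, 297.3], [333.4, 251.1]]
0.1 [[327.7, 337.3], [323.4, 296.8], [318.5, 250.4]]
0.15 [[325.0, 337.1], [318.5, 296.6], [311.0, 250.0]]
0.2 [[322.2, 337.0], [313.4, 296.4], [303.3, 249.7]]
0.25 [[319.4, 336.9], [308.3, 296.1], [295.5, 249.3]]
0.3 [[316.5, 336.7], [303.0, 295.9], [287.5, 249.0]]
0.335 [[314.5, 336.6], [299.2, 295.7], [281.7, 248.7]]
0.36 [[313.0, 336.6], [296.5, 295.6], [277.6, 248.5]]
```

View pics/side10.png

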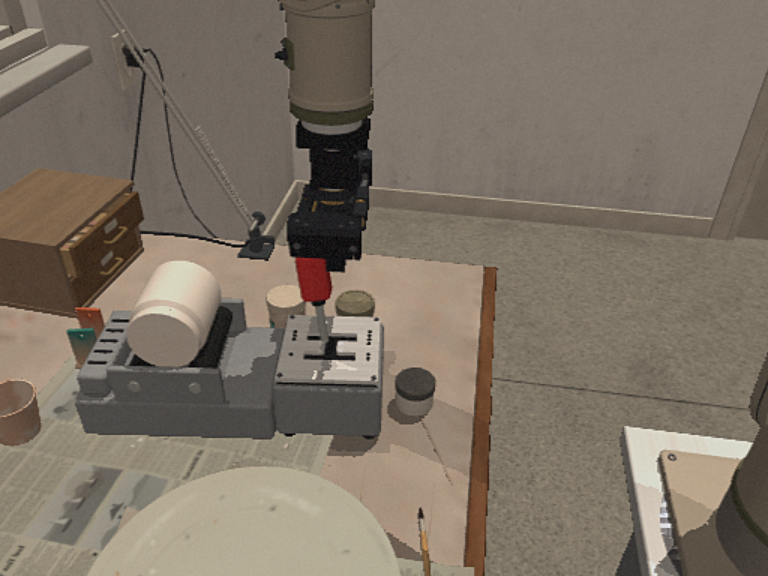

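Stick at fore ≈ 0.16, entering slot 3, as the model predicts. On to ~0.32.

Emit:
{"name": "play_rows", "arguments": {
  "moves": [
    [[-0.5,0,0],[0,0,0],0],
    [[-1,0,0],[0,0,0],0],
    [[-1.5,0,0],[0,0,0],0],
    [[-2,0,0],[0,0,0],0],
    [[-2.3,0,0],[0,0,0],0],
    [[-2.3,0,0],[0,0,0],0]
  ]
}}

```text
time: 11.38
ee_pos: [0.5506, -0.1675, 0.1646]
eef_rot: [-0.053, 0.999, -0.0, -0.0]
ft_force: [-0.7, -0.0, 0.0]
width: 0.0008
```

```bash
python3 -c "
from h import *
goto(.021,-.036,.165)
p=camera('side');save(p,'side11')
"
```

```text
shift cm [-0.31  0.02 -0.04] turn [-0. -0.  0.] mill now [ 0.0179 -0.0362  0.1646] F [-0.7 -0.   0. ] t 11.375
```

View pics/side11.png

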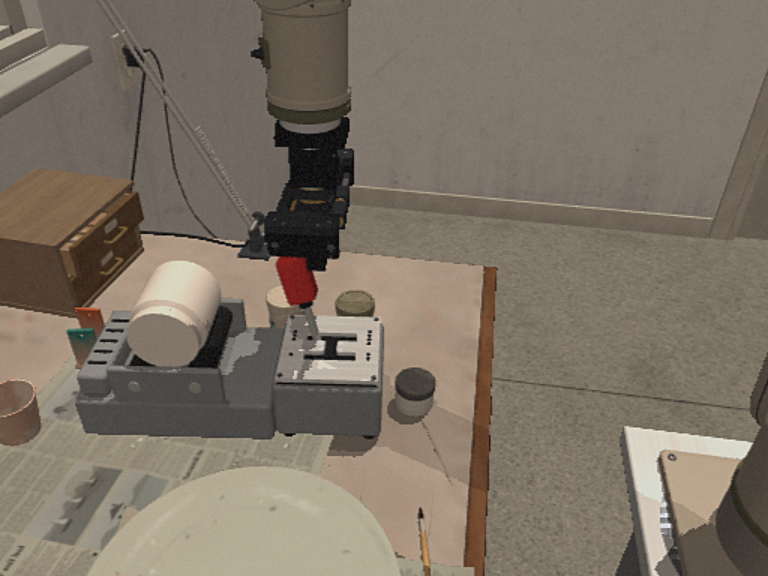

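Emit:
{"name": "play_rows", "arguments": {
  "moves": [
    [[-0.1,0,0],[0,0,0],0],
    [[-0.2,0,0],[0,0,0],0],
    [[-0.25,0,0],[0,0,0],0],
    [[-0.25,0,0],[0,0,0],0]
  ]
}}

```text
time: 11.92
ee_pos: [0.5528, -0.1673, 0.1646]
eef_rot: [-0.053, 0.999, 0.0, -0.0]
ft_force: [-0.8, 0.2, -0.1]
width: 0.0006
```

```bash
python3 -c "
from h import *
goto(.021,-.036,.165)
p=camera('side');b=(160,140,290,240)
f=p['frame'].copy();f=cv2.resize(f,None,fx=5,fy=5,interpolation=cv2.INTER_CUBIC)
for ff,c in((.30,(0,255,0)),(.33,(0,255,255)),(.36,(255,255,255))):
  for h in(.07,.125,.185):
    u=(proj(p,st(.25,ff,0,0,h))[0]+.5)*5;cv2.circle(f,tuple(u.astype(int).tolist()),3,c,-1)
cv2.imwrite('pics/side12.png',f[b[1]*5:b[3]*5,b[0]*5:b[2]*5,::-1])
"
```

```text
shift cm [-0.08  0.02 -0.04] turn [ 0. -0.  0.] mill now [ 0.0202 -0.0362  0.1646] F [-0.8  0.2 -0.1] t 11.925
```

View pics/side12.png

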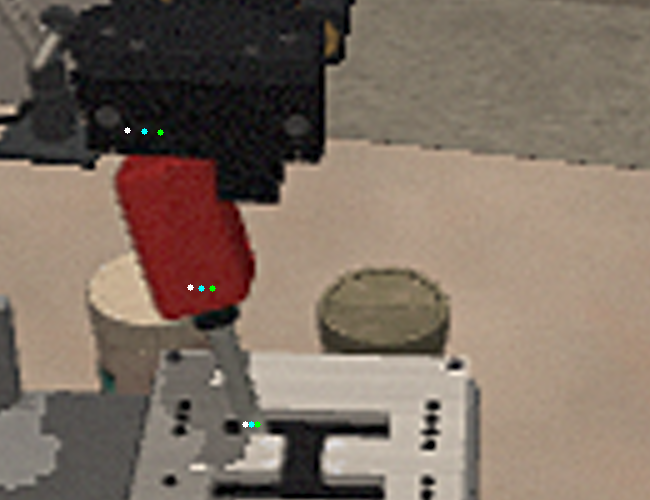

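Not yet against the stop: there's a dark slot remnant ahead of the stem at (230,427) and the force is under 1 N. I'll nudge by 1 mm at a time.

Emit:
{"name": "play_rows", "arguments": {
  "moves": [
    [[-0.05,0,0],[0,0,0],0],
    [[-0.1,0,0],[0,0,0],0],
    [[-0.1,0,0],[0,0,0],0]
  ]
}}

```text
time: 12.35
ee_pos: [0.5539, -0.1672, 0.1646]
eef_rot: [-0.053, 0.999, 0.0, -0.0]
ft_force: [-1.4, 0.6, -0.3]
width: 0.0004
```

Emit:
{"name": "play_rows", "arguments": {
  "moves": [
    [[-0.05,0,0],[0,0,0],0],
    [[-0.1,0,0],[0,0,0],0],
    [[-0.1,0,0],[0,0,0],0]
  ]
}}

```text
time: 12.72
ee_pos: [0.5549, -0.1671, 0.1646]
eef_rot: [-0.053, 0.999, 0.0, 0.0]
ft_force: [-0.9, -1.0, -0.4]
width: 0.0006
```

Model estimate is now fore ≈ 0.35. I'll back straight off and inspect.

Emit:
{"name": "play_rows", "arguments": {
  "moves": [
    [[1,0,0],[0,0,0],0],
    [[2.5,0,0],[0,0,0],0],
    [[5,0,0],[0,0,0],0],
    [[8,0,0],[0,0,0],0],
    [[8,0,-4],[0,0,0],0],
    [[8,0,-9],[0,0,0],0],
    [[8,5,-12],[0,0,0],0],
    [[8,10,-12],[0,0,0],0]
  ]
}}

```text
time: 13.72
ee_pos: [0.4648, -0.0758, 0.287]
eef_rot: [-0.052, 0.999, 0.0, 0.002]
ft_force: [0.4, 0.9, -0.2]
width: 0.0003
```

Emit:
{"name": "play_rows", "arguments": {
  "moves": [
    [[0,5,0],[0,0,0],0],
    [[0,10,0],[0,0,0],0],
    [[0,15,0],[0,0,0],0],
    [[0,20,0],[0,0,0],0],
    [[0,25,0],[0,0,0],0],
    [[0,25,0],[0,0,0],0]
  ]
}}

```text
time: 14.48
ee_pos: [0.437, 0.1756, 0.2843]
eef_rot: [-0.056, 0.998, 0.0, -0.0]
ft_force: [-0.1, -0.8, 0.5]
width: 0.0006
```

```bash
python3 -c "
from h import *
goto(.021,-.036,.165)
for n,b in(('side',(160,140,290,240)),('top',(170,130,290,245))):
  p=camera(n)
  f=cv2.resize(p['frame'],None,fx=5,fy=5,interpolation=cv2.INTER_CUBIC)
  for ff,c in((.30,(0,255,0)),(.33,(0,255,255)),(.36,(255,255,255))):
   for h in(.125,.185):
    u=(proj(p,st(.25,ff,0,0,h))[0]+.5)*5;cv2.circle(f,tuple(u.astype(int).tolist()),3,c,-1)
  cv2.imwrite(f'pics/{n}13.png',f[b[1]*5:b[3]*5,b[0]*5:b[2]*5,::-1])
  for q in('jar_j','jar_k','pot_black_lid'): print(n,q,[(r['at'],round(r['conf'],2)) for r in recognise(p,q)[:3]])
  P=p if n=='side' else None
  r=masks_of(p,'handle_mid');print([(x['at'],x['conf']) for x in r[:1]]); 
  if n=='side':S=(p,r[0]['at'])
X=tri([S,(p,r[0]['at'])]);print(X,w2m(X[0]))
"
```

```text
shift cm [ -7.8  -35.34  11.93] turn [ 0.    -0.     0.006] mill now [-0.0591  0.3169  0.2843] F [-0.1 -0.8  0.5] t 14.475
side jar_j [([184.0, 205.1], 0.57), ([191.4, 178.5], 0.48)]
side jar_k [([184.0, 205.1], 0.57), ([191.4, 178.5], 0.48)]
side pot_black_lid [([281.8, 259.0], 0.88)]
[([193.5, 177.8], 0.74)]
top jar_j [([264.2, 152.4], 0.89), ([266.7, 190.4], 0.84), ([230.9, 224.5], 0.49)]
top jar_k [([264.2, 152.4], 0.89), ([266.7, 190.4], 0.84), ([230.9, 224.5], 0.49)]
top pot_black_lid [([228.7, 227.5], 0.82)]
[([232.0, 158.3], 0.58)]
(array([ 0.58281841, -0.16673646,  0.18820365]), [array([1.2, 0.1]), array([-0.2, -1. ])]) [ 0.05002811 -0.03879342  0.18820365]
```

View pics/side13.png

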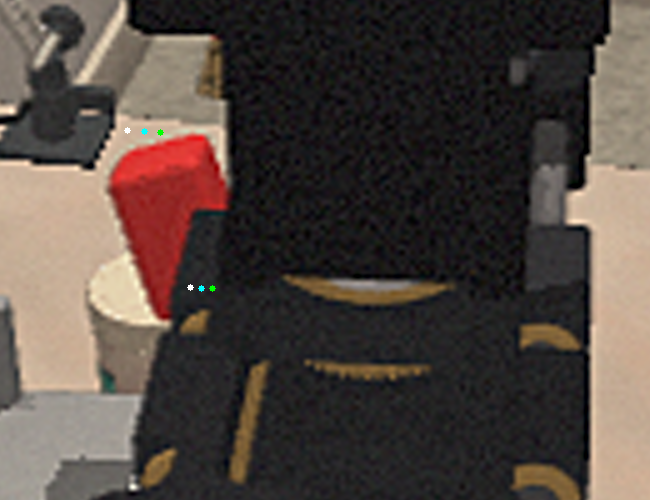

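View pics/top13.png

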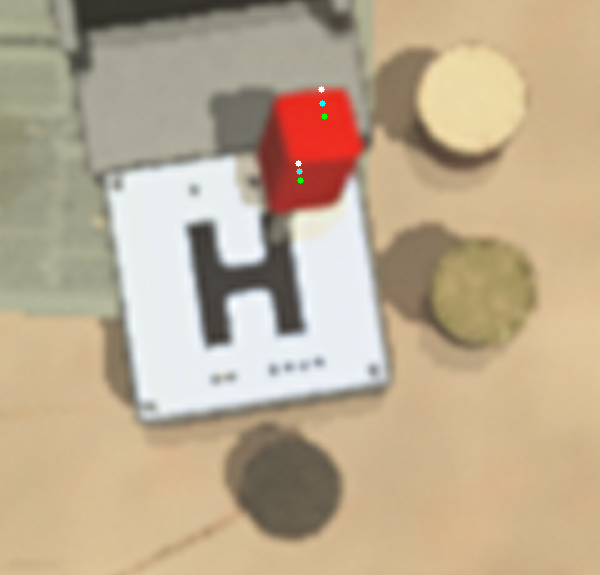

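The jars and pot look unmoved. My overlay used tan instead of sin, so I'll redo it with a proper rotation model and fit the handle box to both views. The arm needs to clear the side view first.

Emit:
{"name": "play_rows", "arguments": {
  "moves": [
    [[3,4,-4],[0,0,0],0],
    [[5,9,-6],[0,0,0],0],
    [[7,14,-6],[0,0,0],0],
    [[9,19,-6],[0,0,0],0],
    [[11,24,-6],[0,0,0],0],
    [[12,28,-6],[0,0,0],0],
    [[12,28,-6],[0,0,0],0]
  ]
}}

```text
time: 15.85
ee_pos: [0.2876, 0.4408, 0.3437]
eef_rot: [-0.055, 0.998, -0.0, -0.001]
ft_force: [-0.3, -0.6, -0.1]
width: 0.0002
```

```bash
cat > fit.py <<'E'
from h import *
from scipy.optimize import minimize
P=[camera('side'),camera('top')]
def red(p):
    a=p['frame'].astype(int);m=((a[:,:,0]>60)&(a[:,:,0]>2.2*a[:,:,1])&(a[:,:,0]>2.2*a[:,:,2])).astype(np.uint8)
    k,l,s,c=cv2.connectedComponentsWithStats(m);b=[i for i in range(1,k) if 150<c[i][0]<290 and 120<c[i][1]<260]
    return l==max(b,key=lambda i:s[i,4])
M=[cv2.resize(red(p).astype(np.uint8)*255,None,fx=4,fy=4,interpolation=cv2.INTER_LINEAR)>127 for p in P]
def box(a,f,r=.004):
    o=[]
    for sx in(-1,1):
        for sy in(-1,1):
            for zz,sz in((.125,1),(.185,-1)):
                for k in range(3):
                    q=np.array([sx*(.018-r),sy*(.018-r),zz+sz*r]);q[k]+=[sx,sy,-sz][k]*r;o.append(q)
    Rm=R.from_euler('y',f)*R.from_euler('x',a)   # a>0 -> top to -y
    return Rm.apply(np.array(o))
def sil(p,Q):
    X=np.array([m2w(q[0],q[1],.03+q[2]) for q in Q]);u=(proj(p,X)+.5)*4
    im=np.zeros((1536,2048),np.uint8);cv2.fillConvexPoly(im,cv2.convexHull((u*16).astype(np.int32)),1,shift=4);return im>0
def cost(v): return sum(1-(m&s).sum()/(m|s).sum() for m,s in((m,sil(p,box(v[0],v[1])+np.r_[v[2:4],0])) for m,p in zip(M,P)))+(v[2]**2+v[3]**2)/.002**2*.005
best=min((minimize(cost,[a,f,0,0],method='Nelder-Mead',options=dict(initial_simplex=np.array([[a,f,0,0],[a+.04,f,0,0],[a,f+.04,0,0],[a,f,.002,0],[a,f,0,.002]]),xatol=1e-4)) for a in(.2,.27) for f in(.27,.35)),key=lambda r:r.fun)
print(best.x.round(4),best.fun)
for f in(.27,.29,.31,.33,.35): print(f,round(min(cost([a,f,0,0]) for a in np.arange(.2,.3,.01)),3))
for n,p,m,b in zip(('side','top'),P,M,((160,140,290,260),(170,130,290,245))):
    g=cv2.resize(p['frame'],None,fx=4,fy=4,interpolation=cv2.INTER_CUBIC)[:,:,::-1].copy()
    c,_=cv2.findContours(sil(p,box(best.x[0],best.x[1])+np.r_[best.x[2:4],0]).astype(np.uint8),0,1);cv2.drawContours(g,c,-1,(255,255,0),1)
    cv2.imwrite(f'pics/fit_{n}.png',g[b[1]*4:b[3]*4,b[0]*4:b[2]*4])
s=read_state();print(s['time'],s['ee_pos'].round(3))
E
python3 fit.py
```

```text
[ 2.450e-01  3.124e-01  1.700e-03 -2.000e-04] 0.3078589572709625
0.27 0.65
0.29 0.475
0.31 0.336
0.33 0.315
0.35 0.357
15.95 [0.29  0.438 0.344]
```

View pics/fit_side.png

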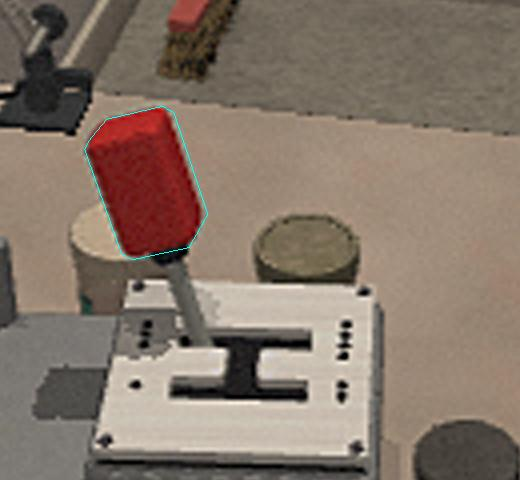

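View pics/fit_top.png

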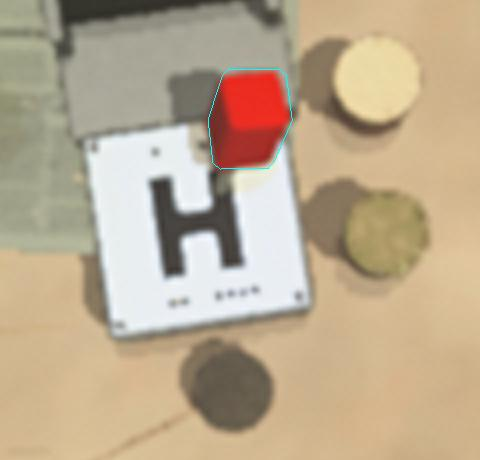

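The fit gives across 0.245 and fore ≈ 0.31–0.33. That is over 0.30, but the side view still shows a small gap ahead of the stem. There is plenty of time, so I'll go back and press it the last few mm while watching the force.

```bash
python3 -c "
from h import *
goto(-.06,.03,.30);goto(-.06,-.036,.165)"
```

```text
shift cm [-11.76 -56.34   4.48] turn [-0.001 -0.     0.   ] mill now [-0.1776  0.5934  0.3444] F [ 0.5 -0.4  0. ] t 15.95
shift cm [-11.76 -62.93  17.98] turn [-0.001 -0.     0.   ] mill now [-0.1776  0.5934  0.3444] F [ 0.5 -0.4  0. ] t 15.95
```

Emit:
{"name": "play_rows", "arguments": {
  "moves": [
    [[-1,-5,0],[0,0,0],0],
    [[-2,-11,0],[0,0,0],0],
    [[-4,-17,0],[0,0,0],0],
    [[-6,-23,1],[0,0,0],0],
    [[-8,-29,2],[0,0,0],0],
    [[-10,-35,3],[0,0,0],0],
    [[-11,-41,4],[0,0,0],0],
    [[-11.5,-47,4.5],[0,0,0],0]
  ]
}}

```text
time: 16.95
ee_pos: [0.4528, -0.0181, 0.2995]
eef_rot: [-0.051, 0.999, 0.0, 0.0]
ft_force: [0.6, 0.6, 0.2]
width: 0.0001
```

```bash
python3 -c "
from h import *
goto(-.06,-.036,.30);goto(-.06,-.036,.165)"
```

```text
shift cm [ -0.4  -15.86  -0.06] turn [ 0.001  0.    -0.002] mill now [-0.0637  0.1226  0.2995] F [0.6 0.6 0.2] t 16.95
shift cm [ -0.4  -15.87  13.44] turn [ 0.001  0.    -0.002] mill now [-0.0637  0.1226  0.2995] F [0.6 0.6 0.2] t 16.95
```

Emit:
{"name": "play_rows", "arguments": {
  "moves": [
    [[-0.4,-5,0],[0,0,0],0],
    [[-0.4,-10,0],[0,0,0],0],
    [[-0.4,-15,0],[0,0,0],0],
    [[-0.4,-15.9,3],[0,0,0],0],
    [[-0.4,-15.9,8],[0,0,0],0],
    [[-0.4,-15.9,12.5],[0,0,0],0],
    [[-0.4,-15.9,13.4],[0,0,0],0],
    [[-0.4,-15.9,13.4],[0,0,0],0]
  ]
}}

```text
time: 17.95
ee_pos: [0.4737, -0.1731, 0.1668]
eef_rot: [-0.052, 0.999, 0.0, 0.0]
ft_force: [0.5, 1.2, 0.2]
width: 0.0003
```

```bash
python3 -c "
from h import *
goto(.021,-.036,.165)"
```

```text
shift cm [-8.01 -0.22  0.19] turn [ 0.     0.001 -0.001] mill now [-0.0591 -0.0337  0.1668] F [0.5 1.2 0.2] t 17.95
```

Emit:
{"name": "play_rows", "arguments": {
  "moves": [
    [[-2,0,0],[0,0,0],0],
    [[-4,0,0],[0,0,0],0],
    [[-6,0,0],[0,0,0],0],
    [[-7,0,0],[0,0,0],0],
    [[-7.6,0,0],[0,0,0],0],
    [[-8,0,0],[0,0,0],0],
    [[-8.1,0,0],[0,0,0],0],
    [[-8.1,0,0],[0,0,0],0]
  ]
}}

```text
time: 18.95
ee_pos: [0.5541, -0.1639, 0.1659]
eef_rot: [-0.052, 0.999, 0.0, -0.0]
ft_force: [0.1, 0.9, 0.7]
width: 0.0005
```

Emit:
{"name": "play_rows", "arguments": {
  "moves": [
    [[-0.05,0,0],[0,0,0],0],
    [[-0.1,0,0],[0,0,0],0],
    [[-0.1,0,0],[0,0,0],0]
  ]
}}

```text
time: 19.32
ee_pos: [0.5553, -0.1637, 0.1658]
eef_rot: [-0.053, 0.999, 0.0, -0.0]
ft_force: [0.1, 0.2, -0.4]
width: 0.0006
```

```bash
python3 -c "
from h import *
goto(.021,-.036,.165)
p=camera('side');b=(160,150,290,270)
f=cv2.resize(p['frame'],None,fx=5,fy=5,interpolation=cv2.INTER_CUBIC)
cv2.imwrite('pics/side14.png',f[b[1]*5:b[3]*5,b[0]*5:b[2]*5,::-1])"
```

```text
shift cm [ 0.19 -0.31  0.08] turn [ 0. -0.  0.] mill now [ 0.0229 -0.0329  0.1658] F [ 0.1  0.2 -0.4] t 19.325
```

View pics/side14.png

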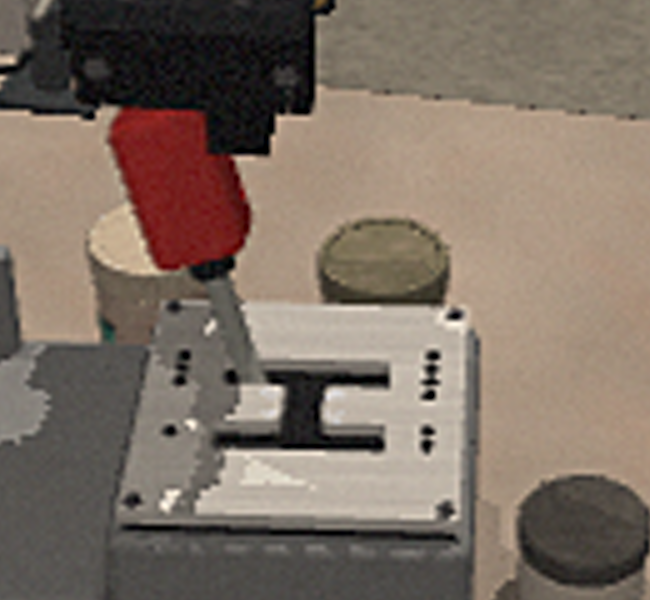

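There's still a gap of a few mm ahead of the stem (slot end at (226,377), stem edge at (243,377)) and no stop force. I'll keep nudging.

Emit:
{"name": "play_rows", "arguments": {
  "moves": [
    [[-0.05,0,0],[0,0,0],0],
    [[-0.1,0,0],[0,0,0],0],
    [[-0.15,0,0],[0,0,0],0],
    [[-0.15,0,0],[0,0,0],0]
  ]
}}

```text
time: 19.88
ee_pos: [0.5567, -0.1636, 0.1657]
eef_rot: [-0.053, 0.999, 0.0, -0.0]
ft_force: [-1.5, 1.1, 0.5]
width: 0.0005
```

Emit:
{"name": "play_rows", "arguments": {
  "moves": [
    [[-0.05,0,0],[0,0,0],0],
    [[-0.1,0,0],[0,0,0],0],
    [[-0.1,0,0],[0,0,0],0]
  ]
}}

```text
time: 20.25
ee_pos: [0.5578, -0.1635, 0.1658]
eef_rot: [-0.053, 0.999, 0.0, 0.0]
ft_force: [-1.2, -0.6, 0.4]
width: 0.0009
```

```bash
python3 -c "
from h import *
goto(.021,-.036,.165)
p=camera('side');b=(160,150,290,270)
f=cv2.resize(p['frame'],None,fx=5,fy=5,interpolation=cv2.INTER_CUBIC)
cv2.imwrite('pics/side15.png',f[b[1]*5:b[3]*5,b[0]*5:b[2]*5,::-1])"
```

```text
shift cm [ 0.45 -0.31  0.08] turn [0. 0. 0.] mill now [ 0.0255 -0.0329  0.1658] F [-1.2 -0.6  0.4] t 20.25
```

View pics/side15.png

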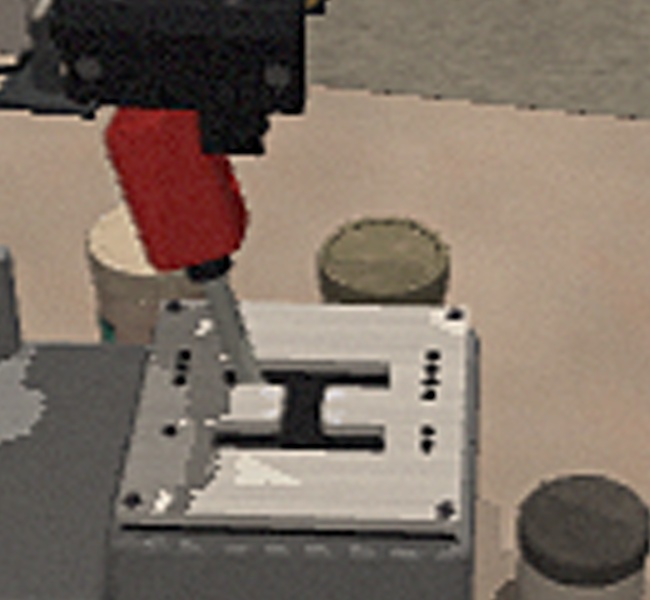

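Emit:
{"name": "play_rows", "arguments": {
  "moves": [
    [[-0.05,0,0],[0,0,0],0],
    [[-0.1,0,0],[0,0,0],0],
    [[-0.1,0,0],[0,0,0],0]
  ]
}}

```text
time: 20.68
ee_pos: [0.5588, -0.1634, 0.1658]
eef_rot: [-0.053, 0.999, 0.0, 0.0]
ft_force: [-0.1, -0.1, -1.0]
width: 0.0001
```

Emit:
{"name": "play_rows", "arguments": {
  "moves": [
    [[-0.05,0,0],[0,0,0],0],
    [[-0.05,0,0],[0,0,0],0]
  ]
}}

```text
time: 20.92
ee_pos: [0.5593, -0.1633, 0.1658]
eef_rot: [-0.053, 0.999, 0.0, 0.0]
ft_force: [-1.2, -0.1, -1.5]
width: 0.0003
```

That's 4.4 mm past the earlier pose, which adds about 0.03 rad. Backing off to re-check with the fit.

Emit:
{"name": "play_rows", "arguments": {
  "moves": [
    [[1,0,0],[0,0,0],0],
    [[3,0,0],[0,0,0],0],
    [[6,0,0],[0,0,0],0],
    [[9,0,0],[0,0,0],0],
    [[9,0,-5],[0,0,0],0],
    [[9,0,-11],[0,0,0],0],
    [[9,5,-14],[0,0,0],0],
    [[9,10,-14],[0,0,0],0]
  ]
}}

```text
time: 21.92
ee_pos: [0.4597, -0.0729, 0.3083]
eef_rot: [-0.052, 0.999, 0.0, 0.003]
ft_force: [0.3, 0.1, 0.4]
width: 0.0004
```

Emit:
{"name": "play_rows", "arguments": {
  "moves": [
    [[0,6,0],[0,0,0],0],
    [[2,12,0],[0,0,0],0],
    [[4,18,-2],[0,0,0],0],
    [[6,24,-4],[0,0,0],0],
    [[8,30,-4],[0,0,0],0],
    [[10,36,-4],[0,0,0],0],
    [[12,42,-4],[0,0,0],0],
    [[12,48,-4],[0,0,0],0]
  ]
}}

```text
time: 22.92
ee_pos: [0.2893, 0.3856, 0.3468]
eef_rot: [-0.053, 0.999, 0.001, 0.001]
ft_force: [1.3, -0.1, 0.9]
width: 0.0004
```

```bash
python3 fit.py; python3 -c "
from h import *
p=camera('top')
for uv,z in(((264,150),.082),((266.8,188.5),.083),((228,226.5),.043)): pass
for q in('jar_j','pot_black_lid'): print(q,[(r['at'],round(r['conf'],2)) for r in recognise(p,q)[:3]])"
```

```text
[ 0.2368  0.3296  0.0019 -0.0008] 0.30390556503377103
0.27 0.802
0.29 0.635
0.31 0.457
0.33 0.329
0.35 0.317
23.025 [0.287 0.389 0.344]
jar_j [([264.4, 152.2], 0.6), ([265.1, 191.5], 0.59)]
pot_black_lid [([227.5, 226.6], 0.68)]
```

View pics/fit_side.png

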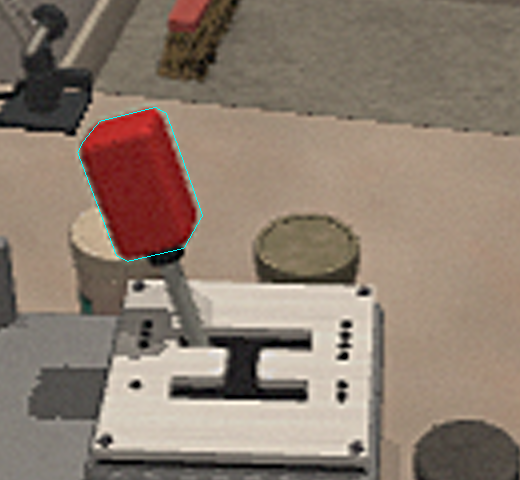

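View pics/fit_top.png

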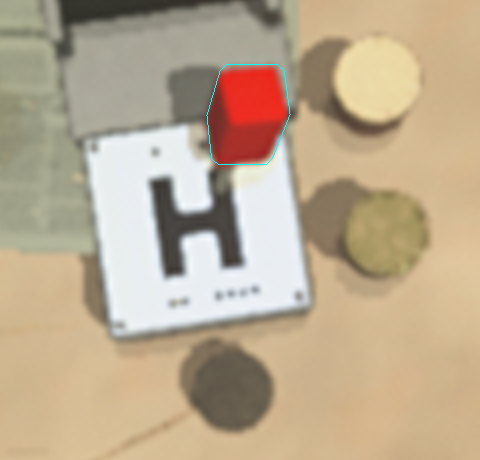

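The fit now gives fore 0.33–0.345 and across ≈ 0.24. The jars and pot are at their starting pixels and the arm is clear, so I'll hand in.

Emit:
{"name": "play_rows", "arguments": {
  "moves": [
    [[0,0,0],[0,0,0],0],
    [[0,0,0],[0,0,0],0]
  ]
}}

```text
time: 23.42
ee_pos: [0.2912, 0.3834, 0.3463]
eef_rot: [-0.052, 0.999, 0.0, 0.0]
ft_force: [1.0, 0.0, 0.6]
width: 0.0007
```

```bash
python3 -c "
from bench import close_job
print(close_job())"
```

```text
the job is handed in; nothing more can be done
None
```

The gearstick is in the third slot. I handed the job in at about 23 s of the 48 s allowed; no verdict is reported.

**What I did:** With the fingers closed, I pushed the handle from its left side along the cross channel to the right. I then backed off, moved behind the handle and pushed it forward. After the first forward push I measured only 0.31–0.33 rad, so I went back and nudged it about 4 mm further. The wrist force readings, taken at the end of each move, never went above about 3 N.

**Last checks:**
- **Stick position:** Fitting the handle's outline in the side and top views gave a sideways tilt of about 0.24 rad and a forward tilt of about 0.33–0.345 rad. The forward tilt needs to be above 0.30 and the stop is at about 0.36.
- **Jars and pot:** They look upright and unmoved in the pictures; the detected positions scatter by 1–2 pixels, which is the detector's own noise.
- **Arm:** It was well clear of everything at the end.

**What disagreed:**
- My first guess at the fingertip thickness was too large, so I corrected the sideways push from the wrist pictures.
- An early overlay overstated the forward tilt, and I replaced it with the outline fit.
- I never felt the forward stop. "Fully home" rests on that fit, and the side view still showed a sliver of slot ahead of the stem.

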